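Switch a lift-to-turn sampling selector to the open port

TASK

Switch the sampling selector on the desk over to the port that carries the spout: pull its knob straight up to unlock it, turn the pointer to the spout, and push the knob back down until it sits fully home and locked, then let go of it. The locking slot can lie several degrees to either side of the port, so feel for it with light downward pressure and small turns; never force the knob, neither down on the index ring nor sideways while it is locked, and leave the things standing round the selector where they are.

Things in the scene. Friction and masses are not known exactly. Their poses are not given: they have to be found in the camera images.
- selector: Grey box, 160 x 160 mm, vent slots in its front, aluminium top plate at 55 mm, fixed to the desk. Origin: centre of its underside; own -x is the front, z up. A steel collar (radius 42 mm) on its top carries the black knob. Four steel fittings stand on a circle of 60 mm radius about the knob axis, 36 and 68 degrees to either side of the front: one spout and three plain plugs 5 mm high.
- spout: Barbed steel spout, 18 mm tall, foot 18 mm across, on the selector's top plate; it marks the port to be selected, at any of the four port places. Origin: centre of its foot. Fixed; need not be touched. Its top (73 mm over the desk) is the highest of the fittings.
- knob_grip (a point): On the knob axis, in the knob's grip bar, 22 mm above the knob's round skirt (radius 34 mm) and 12 mm below the bar's top; about 97 mm over the desk when home. The black bar is 14 mm thick, 55 mm long, 35 mm high; grasp it across its thickness from above. The point's own -x runs along the bar to the pointer end (bevelled nose, small aluminium tooth on the skirt), z up.
- pointer_aim (a point): Point on the pointer's line, 60 mm from the knob axis, turning with the knob: it lies over the port that the knob points at.
- knob_axis (a point): Fixed point on the vertical knob axis, on top of the steel collar, 67 mm over the desk.
- knob_lift (a joint): Height of the knob above home in m: 0 home, 0.012 pulled out to its stop. No return spring: 3 N of friction and 1 N of weight, so it stays where it is left. Under the pointer a hidden flat-ended vertical pin (5 mm thick, 28 mm from the axis) sinks 8 mm into a slot of a hidden index ring when home, so the knob is free to turn only when lifted more than 8 mm.
- knob (a joint): Turn of the knob in rad: 0 = pointer to the front, positive anticlockwise from above, range -1.75 to 1.75. Starts within 0.05 of 0, in a wide slot (play about 0.15 either way). Each port has one narrow slot (pin play about 0.045 either way) whose middle lies 0.09 to 0.20 off the port, clockwise or anticlockwise; no other slot lies within 0.4 of that port. Turning friction 0.04 N m.
- index_float: Hidden carrier of the index ring (its pose does not show the slots). Sprung: gives way downward with 1 N at first, then 2.5 N per mm, hard stop at 5 mm. A knob lowered below 8 mm lift off a slot presses it down; when the pin comes over a slot the ring pops up round it and the force drops to friction. Over 22 N on the ring, down or sideways, is forcing it.
- timer: Grey bench timer 64 x 58 x 20 mm, loose bystander beside the selector; origin under its centre.
- reagent: Brown reagent bottle, 48 mm across, 106 mm tall, loose bystander; origin under its centre.
- petri: Glass dish, 60 mm across, 14 mm high, loose bystander; origin under its centre.
- small_bottle: Clear bottle with cap, 43 mm across, 95 mm tall, loose bystander; origin under its centre.

How it is judged (in metres and radians):
On the way, in this order (a step that is already met when the one before it is completed fails the run):
1. the knob is pulled up clear of its slot (more than 8 mm) (value of joint knob_lift above 0.008 m), for 0.1 s.
2. still raised more than 2.5 mm, the pointer is turned to the spout (aim point within 18 mm of it) (value of joint knob_lift above 0.0025 m and horizontal distance between pointer_aim and spout below 0.018 m), for 0.1 s.
At the end, for the whole second after the job is handed in: The knob is home (less than 2 mm above its seat), locked in the spout's slot with the pointer's aim point within 18 mm of the spout (about 17 degrees), at rest and released (value of joint knob_lift below 0.002 m and horizontal distance between pointer_aim and spout below 0.018 m and velocity of joint knob between -0.05 and 0.05 rad/s); the robot touches nothing.
It fails at once if the index ring is forced: more than 22 N on it, pressed down or sideways (contact force between index_float and anything else above 22 N).
It fails at once if a bystander is moved by more than 25 mm or tipped (distance of any of timer, reagent, petri, small_bottle from where it was at the start of the episode above 0.025 m or angle between any of timer, reagent, petri, small_bottle's own z axis and vertical above 0.35 rad).
It also fails if it takes over 58 s, if anything falls off the work surface, if the arm or the gripper's body presses on something with over 40 N, if the wrist force passes 120 N, or if a joint passes its speed limit or range.

ROBOT

A 6-joint arm with a two-finger parallel gripper is mounted at the origin on a cart in front of the work surface, level with it; the furniture and walls round the work are solid. World frame = base frame: x ahead of the robot, y to its left, z up, the work surface at z = 0. Lengths are in m, angles in degrees, forces in N, time in s.
With the tool pointing down it reaches from about 0.3 to 0.75 m from the base axis. Payload 8.5 kg.
Tool frame: the origin (TCP) lies on the centre line of the jaws, within the pads' length; the fingertips stand 17 mm ahead of it and the grasp point (between the pads) lies 2 mm behind it (env.tip_extent is the distance from the TCP to the fingertips, in m); z points along the fingers, y is the direction in which the jaws open and shut (so a half turn about z gives the same grasp; the last joint's range is limited). The gripper opens to 85 mm and grips with 20 to 120 N. Pads are 22 mm wide; open, the fingers measure 114 mm over their backs; the gripper's body (76 mm by 85 mm) begins 54 mm behind the grasp point. The pads swing forward as they close: fully open they stand 13 mm farther back than shut.
Start: joints at [55.961, 21.807, 74.336, -0, 83.858, -12.336], TCP at [0.203, 0.511, 0.215] pointing down, gripper open.
Joint ranges: [-178.18, 178.18], [-50.72, 133.34], [12.68, 142.11], [-81.47, 261.47], [9.98, 163.14], [-165.26, 165.26]. Speed limits (degrees/s): [136.94, 136.94, 180, 180, 180, 180].

INTERFACE

Orientations are given as a 3x3 rotation matrix whose columns are the frame's x, y, z axes.
In Python, from rig import telemetry, get_image, camera_params, close_job, env gives the robot as it stands.
- The arm moves only by the tool apply_moves, never from a script. Its argument "motion" is a list of rows, each an object of numbers: "tx", "ty", "tz": the shift along the tool's x, y, z in cm; "turn": the turn about the tool's z in degrees; "jaw": the gripper's target within -1 to 1 (fully open at 1, half-way at 0, shut at -1). In form: [{"tx": .., "ty": .., "tz": .., "turn": .., "jaw": ..}, ...]. A call has 1 to 5 rows; each row is the pose to reach, as a shift and turn from the pose measured when the call began, along the tool's axes at that moment; what a row does not reach only later rows make up. A row lasts 1/12 s, in which the tool goes at most 41.7 mm and 7.16 degrees, less where a joint would pass 70% of its speed; a pose out of reach is approached as far as the arm can. A call with a gripper value outside its range is refused whole. The fingers move at their own pace and stop on an object; "squeeze" is the grip in N (left out, the last holds). Time passes only in rows, so rows that repeat a pose let the fingers close. It gives the time, the measured TCP pose, the force and the opening at its end, in the units of the state.
- telemetry.observe(): the state, without advancing time (a new reading comes with each control period).
- get_image(name): name is "scene" or "side" or "wrist"; returns (picture, depth): 400x640x3 uint8, red, green, blue; 400x640 float32, m along the optical axis (not along the pixel's ray), 0 where there is no reading.
- camera_params(name): a dict with "fx", "fy", "cx", "cy" (pixels), "rvec" (rotation vector, rad) and "tvec" (3), from world to camera coordinates, as OpenCV has them. Camera axes: x right, y down, z forward; pixel columns grow to the right and rows downward; lengths in m; the calibration is good to about 2 mm. The wrist camera is an equidistant fisheye: a pixel r from the principal point sees the ray r / f radians off the axis. A picture is of the moment at which its call begins: read the wrist's pose just before it. camera_params takes no time and is no camera call; for the wrist camera it gives the pose at the moment of the call.
- close_job(): hands the job in, once; it reports no verdict.
The state is a dict: "time_s": time; "q": joint angles; "qvel": joint speeds; "joint_efforts": joint torques, N m; "position": TCP position; "tool_rot": TCP orientation; "ft_force": force on the tool from outside, world axes, zero at the start; "wrist_torque": the same for the moment, N m; "grip_width": finger opening in m.
Only numpy, scipy, OpenCV 4.12 (cv2) and the standard library are available. Lean on these libraries where they do the work, as an engineer would, in place of code of your own. Each camera call takes 0.05 s, during which the arm holds its last target. There are 200 camera calls.

## Working session

There is one attempt and no reset: what is moved stays moved. The work goes in short steps, Python scripts to look and compute and a tool call to move; the robot and the scene stay as the last step left them, time stands still between calls to the robot, and variables do not carry over. Pictures are saved under pics/ and viewed, about 8 in all and at most 12, crops included, and the job is handed in when it is done.

Besides the shell and the picture viewer there is one more tool, called after "Request:" as a command line: name --argument value ..., lists and objects as JSON in quotes. apply_moves: Moves the arm, as the interface text tells. Its arguments: {"type":"object","properties":{"motion":{"type":"array"},"squeeze":{"type":"number"}},"required":["motion"]}

```bash
mkdir -p pics; ls; cat > h.py <<'E'
import numpy as np,cv2
from rig import telemetry,get_image,camera_params,env
def save(n,f,crop=None,s=1):
    im,d=get_image(n); np.savez('pics/'+f+'.npz',im=im,d=d,**{k:np.array(v) for k,v in camera_params(n).items()})
    o=im[...,::-1]
    if crop: o=o[crop[1]:crop[3],crop[0]:crop[2]]
    cv2.imwrite('pics/'+f+'.png',cv2.resize(o,None,fx=s,fy=s,interpolation=cv2.INTER_CUBIC)); return im,d
def pw(f,u,v,z=None):
    c=np.load('pics/'+f+'.npz'); R=cv2.Rodrigues(c['rvec'])[0]; t=c['tvec'].ravel()
    r=np.array([(u-c['cx'])/c['fx'],(v-c['cy'])/c['fy'],1.]); C=-R.T@t
    if z is None: return R.T@(r*c['d'][int(v),int(u)]-t)
    w=R.T@r; return C+w*(z-C[2])/w[2]
E
python3 - <<'E'
from h import *
save('scene','s0'); save('side','d0')
a=cv2.imread('pics/s0.png');b=cv2.imread('pics/d0.png')
cv2.imwrite('pics/both.png',cv2.resize(np.vstack([a,b]),None,fx=.75,fy=.75))
s=telemetry.observe(); print(s)
E
```

```text
pics
{'time_s': 0.1, 'q': array([ 5.59602785e+01,  2.18383209e+01,  7.43803063e+01, -3.46823503e-04,
        8.38589713e+01, -1.23379030e+01]), 'qvel': array([-0.08899906, -0.23188969, -0.1628724 , -0.01966441, -0.13143661,
        0.09706233]), 'joint_efforts': array([ 3.93243274e-03, -4.49216080e+01, -2.31660104e+01, -1.13249901e-04,
        3.67125176e-03, -2.06178242e-05]), 'position': array([0.20323198, 0.51075931, 0.21466299]), 'tool_rot': array([[-9.29120970e-01,  3.69775143e-01, -7.53133518e-04],
       [ 3.69775801e-01,  9.29120331e-01, -1.12565006e-03],
       [ 2.83514251e-04, -1.32435563e-03, -9.99999083e-01]]), 'ft_force': array([-0.55691218,  0.35784728, -0.10430181]), 'wrist_torque': array([ 0.0226864 , -0.00938022,  0.0389595 ]), 'grip_width': 0.08537154212966291}
```

View pics/both.png

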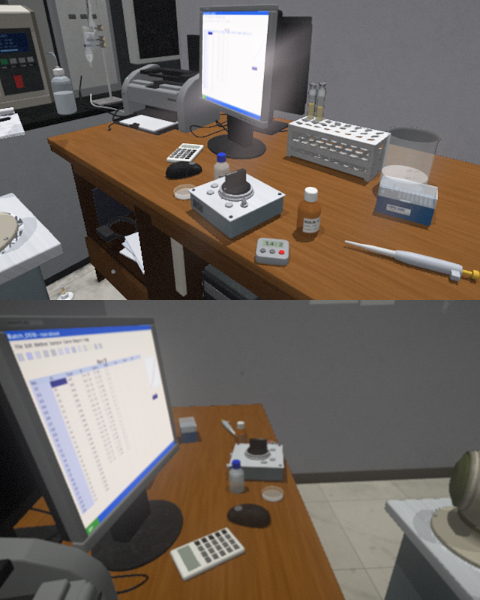

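The selector shows in the scene view at about (315,265) and in the side view at about (343,205), both in full pixels. I'll crop both.

```bash
python3 - <<'E'
import cv2,numpy as np
from h import pw
a=cv2.imread('pics/s0.png')[200:325,240:400];b=cv2.imread('pics/d0.png')[165:265,290:390]
a=cv2.resize(a,None,fx=3.75,fy=3.75,interpolation=2)
cv2.imwrite('pics/c1.png',cv2.resize(a,None,fx=4/3,fy=4/3))
for u,v in [(312,236),(313,250),(275,262),(330,265)]: print(u,v,pw('s0',u,v))
for u,v in [(344,188),(343,197)]: print('side',u,v,pw('d0',u,v))
print(np.load('pics/s0.npz')['fx'])
E
```

```text
312 236 [ 0.46460681 -0.3642305   0.09992705]
313 250 [ 0.46379576 -0.36696315  0.07420953]
275 262 [ 0.41583929 -0.32215433  0.0543663 ]
330 265 [ 0.46959429 -0.40032966  0.05520585]
side 344 188 [ 0.47575519 -0.35015288  0.10410919]
side 343 197 [ 0.47778977 -0.3523081   0.07983246]
432.7042829031709
```

View pics/c1.png

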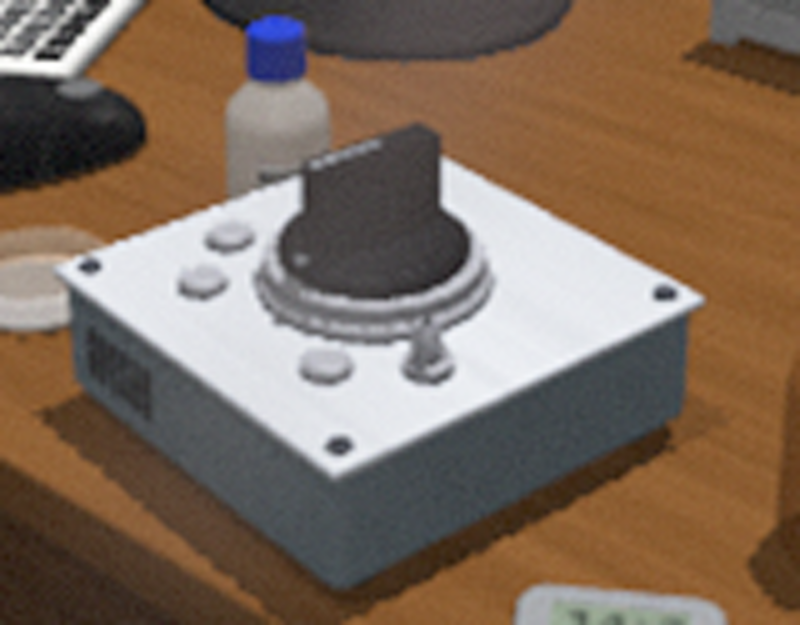

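The plate corners are at (252.4,254), (307,295.4) and (380.4,260) in full scene pixels. The spout's foot is at about (325.5,274) and it is the outermost fitting, anticlockwise of the front. The vents, and so the front, are on the left-front face.

```bash
python3 - <<'E'
from h import *
L,F,R=[pw('s0',*p,z=.055) for p in [(252.4,254),(307,295.4),(380.4,260)]]
c=(L+R)/2; fr=(L+F)/2-c; print(L,F,R,'c',c,np.linalg.norm(L-F),np.linalg.norm(F-R))
fx=np.degrees(np.arctan2(fr[1],fr[0])); print('front dir',fx)
sp=pw('s0',240+428/5,200+372/5,z=.057)
for n,p in dict(sp=(428,370),p1=(326,366),p2=(203,285),p3=(230,240)).items():
    w=pw('s0',240+p[0]/5,200+p[1]/5,z=.057)-c; print(n,np.hypot(*w[:2]),(np.degrees(np.arctan2(w[1],w[0]))-fx+180)%360-180)
# bar top ends
A=pw('s0',240+312/5,200+165/5,z=.109);B=pw('s0',240+425/5,200+128/5,z=.109)
print('bar',A,B,np.degrees(np.arctan2(*(A-B)[1::-1])))
s=telemetry.observe()['tool_rot']; 
E
```

```text
[ 0.40740766 -0.27284099  0.055     ] [ 0.3805309  -0.43018411  0.055     ] [ 0.53971856 -0.45493046  0.055     ] c [ 0.47356311 -0.36388572  0.055     ] 0.1596221119935615 0.16109963777865982
front dir 171.16386965220622
sp 0.060156800959853735 66.55840637570611
p1 0.05762967469595306 33.7840755517077
p2 0.06088475775951945 -36.5789840557988
p3 0.060791431860338384 -67.72279573538688
bar [ 0.44925713 -0.35662942  0.109     ] [ 0.49524932 -0.36682981  0.109     ] 167.495051507536
```

```bash
cat >> h.py <<'E'
def plan(x,y,z,th,n=5):
    s=telemetry.observe(); R=s['tool_rot']; t0=np.degrees(np.arctan2(R[1,0],R[0,0]))
    v=R.T@(np.array([x,y,z])-s['position'])*100; print('t',s['time_s'],'pos',s['position'].round(4),'th',t0.round(2),'w',s['grip_width'].round(4),'f',s['ft_force'].round(1)); print('tx ty tz',v.round(2),'turn',round((t0-th+180)%360-180,2))
E
python3 - <<'E'
import numpy as np
p0=np.array([.203,.511]);p1=np.array([.4736,-.3639]);t0,t1=158.3,-9
for k in range(5):
    t=np.radians(t0+(t1-t0)*k/5); d=(p1-p0)/5*100
    print(k,'tx',d@[np.cos(t),np.sin(t)]/5,'ty',d@[np.sin(t),-np.cos(t)]/5,'turn',(t0-t1)/25)
E
```

```text
0 tx -2.2996588471839545 ty -2.851378457267391 turn 6.692
1 tx -3.490659437989142 ty -1.1108945080327524 turn 6.692
2 tx -3.524652638556989 ty 0.9978044385115019 turn 6.692
3 tx -2.3903711267744376 ty 2.7757730087820773 turn 6.692
4 tx -0.4637817120813709 ty 3.633689095607778 turn 6.692
```

Request:
apply_moves --motion '[{"tx": -2.3,"ty": -2.85,"tz": 0,"turn": 6.7,"jaw": 1},{"tx": -4.6,"ty": -5.7,"tz": 0,"turn": 13.4,"jaw": 1},{"tx": -6.9,"ty": -8.55,"tz": 0,"turn": 20.1,"jaw": 1},{"tx": -9.2,"ty": -11.4,"tz": 0,"turn": 26.8,"jaw": 1},{"tx": -11.5,"ty": -14.25,"tz": 0,"turn": 33.5,"jaw": 1}]'

```text
time_s: 0.52
position: [0.2572, 0.3342, 0.2146]
tool_rot: [[-0.566, 0.824, -0.001], [0.824, 0.566, -0.001], [-0.001, -0.002, -1.0]]
ft_force: [0.9, -0.3, -0.0]
grip_width: 0.0852
```

Request:
apply_moves --motion '[{"tx": -3.5,"ty": -1.1,"tz": 0,"turn": 6.7,"jaw": 1},{"tx": -7.0,"ty": -2.2,"tz": 0,"turn": 13.4,"jaw": 1},{"tx": -10.5,"ty": -3.3,"tz": 0,"turn": 20.1,"jaw": 1},{"tx": -14,"ty": -4.4,"tz": 0,"turn": 26.8,"jaw": 1},{"tx": -17.5,"ty": -5.5,"tz": 0,"turn": 33.5,"jaw": 1}]'

```text
time_s: 0.93
position: [0.3108, 0.1572, 0.2147]
tool_rot: [[-0.012, 1.0, -0.001], [1.0, 0.012, -0.001], [-0.001, -0.001, -1.0]]
ft_force: [1.8, -0.6, 0.2]
grip_width: 0.0854
```

Request:
apply_moves --motion '[{"tx": -3.5,"ty": 1,"tz": 0,"turn": 6.7,"jaw": 1},{"tx": -7.0,"ty": 2,"tz": 0,"turn": 13.4,"jaw": 1},{"tx": -10.5,"ty": 3,"tz": 0,"turn": 20.1,"jaw": 1},{"tx": -14,"ty": 4,"tz": 0,"turn": 26.8,"jaw": 1},{"tx": -17.5,"ty": 5,"tz": 0,"turn": 33.5,"jaw": 1}]'

```text
time_s: 1.35
position: [0.3628, -0.019, 0.2149]
tool_rot: [[0.547, 0.837, -0.001], [0.837, -0.547, -0.001], [-0.002, -0.0, -1.0]]
ft_force: [0.1, 0.2, 0.7]
grip_width: 0.0857
```

Tracking is good; the tool stands at about (0.363,-0.019) with θ at about 56.8°. I'll continue to the spot above the knob.

Request:
apply_moves --motion '[{"tx": -2.4,"ty": 2.8,"tz": 0,"turn": 6.6,"jaw": 1},{"tx": -4.8,"ty": 5.6,"tz": 0,"turn": 13.2,"jaw": 1},{"tx": -7.2,"ty": 8.4,"tz": 0,"turn": 19.8,"jaw": 1},{"tx": -9.6,"ty": 11.2,"tz": 0,"turn": 26.4,"jaw": 1},{"tx": -12,"ty": 14,"tz": 0,"turn": 33,"jaw": 1}]'

```text
time_s: 1.77
position: [0.4143, -0.198, 0.2148]
tool_rot: [[0.917, 0.398, -0.001], [0.398, -0.917, -0.001], [-0.002, 0.0, -1.0]]
ft_force: [0.6, 1.5, -0.6]
grip_width: 0.0852
```

```bash
python3 -c "
from h import *
plan(.4736,-.3639,.215,-9)"
```

```text
Traceback (most recent call last):
  File "h.py", line 15, in plan
    v=R.T@(np.array([x,y,z])-s['position'])*100; print('t',s['time_s'],'pos',s['position'].round(4),'th',t0.round(2),'w',s['grip_width'].round(4),'f',s['ft_force'].round(1)); print('tx ty tz',v.round(2),'turn',round((t0-th+180)%360-180,2))
                                                                                                                         ^^^^^^^^^^^^^^^^^^^^^
AttributeError: 'float' object has no attribute 'round'
```

Request:
apply_moves --motion '[{"tx": -0.25,"ty": 3.5,"tz": 0,"turn": 6.5,"jaw": 1},{"tx": -0.5,"ty": 7,"tz": 0,"turn": 13,"jaw": 1},{"tx": -0.8,"ty": 10.5,"tz": 0,"turn": 19.5,"jaw": 1},{"tx": -1.0,"ty": 14,"tz": 0,"turn": 26,"jaw": 1},{"tx": -1.15,"ty": 17.55,"tz": 0,"turn": 32.5,"jaw": 1}]'

```text
time_s: 2.18
position: [0.4738, -0.3651, 0.2144]
tool_rot: [[0.987, -0.163, -0.002], [-0.163, -0.987, -0.0], [-0.002, 0.001, -1.0]]
ft_force: [0.6, -0.4, 0.1]
grip_width: 0.0855
```

```bash
sed -i "s/s\['grip_width'\].round(4)/round(float(s['grip_width']),4)/" h.py; python3 -c "
from h import *
plan(.4736,-.3639,.099,-9)
save('wrist','w1'); c=camera_params('wrist'); print(c); save('scene','s1',(240,200,400,325),4)
a=cv2.imread('pics/w1.png');b=cv2.imread('pics/s1.png')
print(a.shape,b.shape)
"
```

```text
t 2.1833 pos [ 0.4738 -0.3651  0.2144] th -9.36 w 0.0855 f [ 0.6 -0.4  0.1]
tx ty tz [-0.02 -0.12 11.54] turn -0.36
{'fx': 309.70691628693146, 'fy': 309.70691628693146, 'cx': 315.31594579973176, 'cy': 196.65741669311845, 'rvec': array([-1.87473944,  2.23316123,  0.35218112]), 'tvec': array([-0.28306217,  0.46545395,  0.54288725])}
(400, 640, 3) (500, 640, 3)
```

View pics/w1.png

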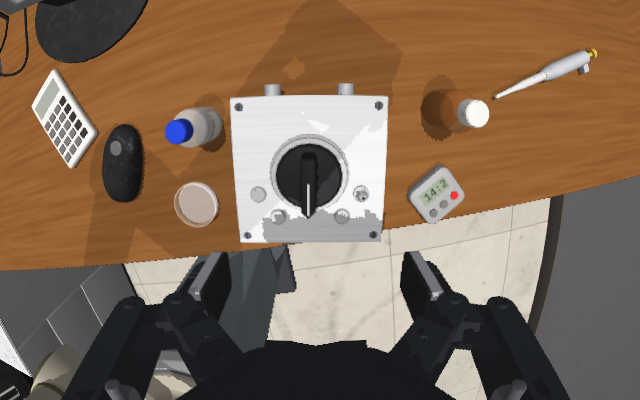

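The wrist view shows the knob bar running from (309,154) to its nose at (308,216), and the spout at (361,193). The screws are at (238,107), (379,105), (247,235) and (374,234). I'll use this fisheye view as the second measurement, for both centre and height.

```bash
cat >> h.py <<'E'
def ray(f,u,v):
    c=np.load('pics/'+f+'.npz'); R=cv2.Rodrigues(c['rvec'])[0]; C=-R.T@c['tvec'].ravel()
    a=np.array([u-c['cx'],v-c['cy']])/c['fx']; r=np.hypot(*a); d=np.array([*(a/r*np.sin(r)),np.cos(r)]); return C,R.T@d
def fw(f,u,v,z):
    C,w=ray(f,u,v); return C+w*(z-C[2])/w[2]
E
python3 - <<'E'
from h import *
S=[fw('w1',*p,.055) for p in [(238,107),(379,105),(247,235),(374,234)]]
c=np.mean(S,0); fr=(S[2]+S[3]-S[0]-S[1]); fx=np.degrees(np.arctan2(fr[1],fr[0])); print('c',c,'front',fx,[np.linalg.norm(S[0]-S[k]) for k in(1,2,3)])
ends=[fw('w1',*p,.109) for p in [(308,216),(308.5,153)]]; d=ends[0]-ends[1]
print('bar',ends,np.mean(ends,0),np.linalg.norm(d),np.degrees(np.arctan2(d[1],d[0])))
k=fw('w1',309,173,.067); print('collar',k)
for n,p in dict(sp=(361,192),p1=(342,216),p2=(278,217),p3=(258,194)).items():
    w=fw('w1',*p,.06)-c; print(n,np.hypot(*w[:2]),np.degrees(np.arctan2(w[1],w[0]))-fx)
# two-view heights: scene vs wrist
C1,w1=ray('w1',308,216)
cs=pw('s0',240+312/5,200+165/5,z=0); cs2=pw('s0',240+312/5,200+165/5,z=.2); w2=cs2-cs
A=np.c_[w1,-w2]; s=np.linalg.lstsq(A,cs-C1,rcond=None)[0]; print('nose tri',C1+w1*s[0],cs+w2*s[1])
plan(.4736,-.3639,.099,-9)
E
```

```text
c [ 0.47771749 -0.36442665  0.055     ] front 170.66653987052246 [np.float64(0.14501915436310797), np.float64(0.14359272202519263), np.float64(0.20449111727845112)]
bar [array([ 0.45098755, -0.35932832,  0.109     ]), array([ 0.50815058, -0.3701883 ,  0.109     ])] [ 0.47956907 -0.36475831  0.109     ] 0.05818548526242546 169.2429961826683
collar [ 0.4806302  -0.36494645  0.067     ]
sp 0.05840352970371969 -290.02634582955
p1 0.058690025441903874 -323.4185255110845
p2 0.058908273607152374 -36.21308441287016
p3 0.05897884069460455 -69.20259913940177
nose tri [ 0.45071556 -0.35926466  0.10829728] [ 0.44901631 -0.35686267  0.10917257]
t 2.2833 pos [ 0.4741 -0.3675  0.213 ] th -9.39 w 0.0851 f [-0.1  0.3 -1. ]
tx ty tz [-0.08 -0.35 11.4 ] turn -0.39
```

Request:
apply_moves --motion '[{"tx": 0.1,"ty": -0.2,"tz": 1.6,"turn": 0.6,"jaw": 1},{"tx": 0.2,"ty": -0.3,"tz": 3.2,"turn": 1.2,"jaw": 0.7},{"tx": 0.2,"ty": -0.35,"tz": 4.8,"turn": 1.2,"jaw": 0.4},{"tx": 0.2,"ty": -0.35,"tz": 6.4,"turn": 1.2,"jaw": 0.2},{"tx": 0.2,"ty": -0.35,"tz": 7,"turn": 1.2,"jaw": 0.2}]'

```text
time_s: 2.7
position: [0.4757, -0.3631, 0.1406]
tool_rot: [[0.983, -0.183, -0.005], [-0.183, -0.983, 0.003], [-0.006, -0.002, -1.0]]
ft_force: [-0.3, -0.3, 0.6]
grip_width: 0.0513
```

```bash
python3 - <<'E'
from h import *
plan(.4765,-.3642,.099,-10.5)
save('wrist','w2'); plan(.4765,-.3642,.099,-10.5)
save('scene','s2',(240,180,400,325),1)
a=cv2.imread('pics/w2.png')[90:330,170:470];cv2.imwrite('pics/w2c.png',cv2.resize(a,None,fx=2.5,fy=2.5,interpolation=2))
E
```

```text
t 2.7 pos [ 0.4757 -0.3631  0.1406] th -10.54 w 0.0513 f [-0.3 -0.3  0.6]
tx ty tz [0.12 0.11 4.16] turn -0.04
t 2.75 pos [ 0.4757 -0.3631  0.1405] th -10.55 w 0.0516 f [-0.6  0.2 -1.3]
tx ty tz [0.12 0.1  4.15] turn -0.05
```

View pics/w2c.png

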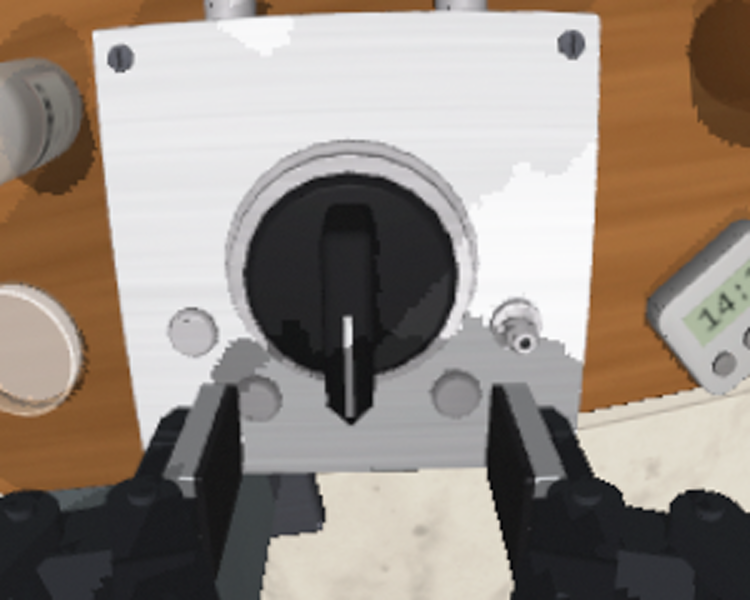

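The knob bar's midline is at crop x≈349 and the pads are centred on crop x≈364. I'll measure the small offset from the skirt edges and the bar.

```bash
python3 - <<'E'
from h import *
F=lambda x,y,z: fw('w2',170+x/2.5,90+y/2.5,z)
l,r,t,b=[F(*p,.073) for p in [(245,275),(459,275),(350,173),(350,377)]]
print('skirt',l,r,(l+r)/2,np.linalg.norm(l-r)); print(t,b,(t+b)/2,np.linalg.norm(t-b))
n,e=F(349.5,425,.107),F(350,206,.109); d=n-e; print('bar',n,e,(n+e)/2,np.linalg.norm(d),np.degrees(np.arctan2(d[1],d[0])))
S=[F(*p,.055) for p in [(120,58),(571,45)]]; v=S[1]-S[0]; print(S,np.degrees(np.arctan2(v[1],v[0])),np.linalg.norm(v))
# axis from screws: middle, then front by .072
u=v/np.linalg.norm(v); f=np.array([u[1],-u[0],0]); print('axis from screws',np.mean(S,0)+f*.072, np.mean(S,0)-f*.072)
sp=F(523,343,.073); print('spout top',sp)
plan(.4770,-.3642,.099,-10.5)
E
```

```text
skirt [ 0.48451518 -0.32677532  0.073     ] [ 0.47232677 -0.39231195  0.073     ] [ 0.47842097 -0.35954363  0.073     ] 0.06666038959494593
[ 0.51007365 -0.36505102  0.073     ] [ 0.4440038  -0.35234588  0.073     ] [ 0.47703872 -0.35869845  0.073     ] 0.06728034496890882
bar [ 0.44544475 -0.35306179  0.107     ] [ 0.50870752 -0.36544548  0.109     ] [ 0.47707613 -0.35925364  0.108     ] 0.06449445505853771 168.92439672533814
[array([ 0.55871095, -0.29824915,  0.055     ]), array([ 0.53569436, -0.4412272 ,  0.055     ])] -99.14501092861097 0.14481880725441904
axis from screws [ 0.47611783 -0.35829494  0.055     ] [ 0.61828748 -0.3811814   0.055     ]
spout top [ 0.44532122 -0.40971745  0.073     ]
t 2.8 pos [ 0.4761 -0.3636  0.142 ] th -10.56 w 0.0514 f [ 0.1  0.6 -0.5]
tx ty tz [0.12 0.04 4.3 ] turn -0.06
```

Request:
apply_moves --motion '[{"tx": 0.05,"ty": -0.2,"tz": 1.0,"turn": 0.3,"jaw": 0.2},{"tx": 0.05,"ty": -0.36,"tz": 2.0,"turn": 0.5,"jaw": 0.0},{"tx": 0.05,"ty": -0.36,"tz": 3.0,"turn": 0.5,"jaw": -0.1},{"tx": 0.05,"ty": -0.36,"tz": 4.0,"turn": 0.5,"jaw": -0.2},{"tx": 0.05,"ty": -0.36,"tz": 4.25,"turn": 0.5,"jaw": -0.3}]'

```text
time_s: 3.22
position: [0.4765, -0.3595, 0.0975]
tool_rot: [[0.981, -0.192, -0.006], [-0.192, -0.981, 0.004], [-0.007, -0.002, -1.0]]
ft_force: [0.2, 0.6, -0.1]
grip_width: 0.0298
```

```bash
python3 - <<'E'
from h import *
get_image('wrist');save('wrist','w3'); plan(.4768,-.3600,.099,-10.8)
a=cv2.imread('pics/w3.png')[90:330,170:470];cv2.imwrite('pics/w3c.png',cv2.resize(a,None,fx=2.5,fy=2.5,interpolation=2))
E
```

```text
t 3.3167 pos [ 0.4769 -0.36    0.0987] th -11.06 w 0.0297 f [ 0.2 -0.  -0.1]
tx ty tz [-0.01  0.   -0.03] turn -0.26
```

View pics/w3c.png

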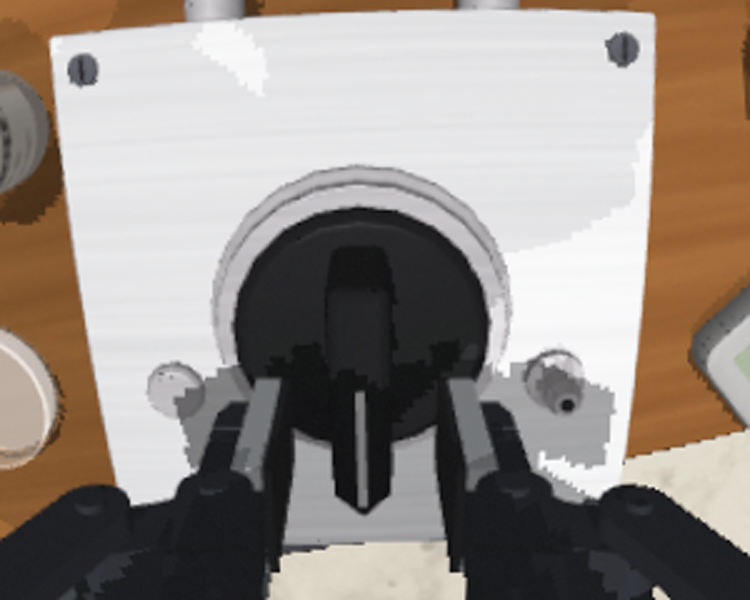

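The bar is centred between the pads, at crop x≈362 against a pad mid of about 364. I'll close gently.

Request:
apply_moves --motion '[{"tx": 0,"ty": 0,"tz": 0,"turn": 0,"jaw": -0.45},{"tx": 0,"ty": 0,"tz": 0,"turn": 0,"jaw": -0.6},{"tx": 0,"ty": 0,"tz": 0,"turn": 0,"jaw": -0.75},{"tx": 0,"ty": 0,"tz": 0,"turn": 0,"jaw": -0.9},{"tx": 0,"ty": 0,"tz": 0,"turn": 0,"jaw": -0.9}]' --squeeze 40

```text
time_s: 3.73
position: [0.4769, -0.3601, 0.099]
tool_rot: [[0.981, -0.192, -0.005], [-0.192, -0.981, 0.002], [-0.005, -0.001, -1.0]]
ft_force: [-1.1, 0.3, 0.4]
grip_width: 0.0043
```

```bash
python3 - <<'E'
from h import *
plan(.4768,-.3600,.099,-10.8); print(telemetry.observe()['wrist_torque'])
E
```

```text
t 3.7333 pos [ 0.4769 -0.3601  0.099 ] th -11.06 w 0.0043 f [-1.1  0.3  0.4]
tx ty tz [-0.01 -0.   -0.  ] turn -0.26
[ 0.01945995 -0.04303418 -0.0154273 ]
```

A width of 4.3 mm doesn't match the 14 mm bar, so I'll look.

```bash
python3 - <<'E'
from h import *
save('wrist','w4');save('scene','s4')
a=cv2.imread('pics/w4.png')[90:330,190:450];b=cv2.imread('pics/s4.png')[150:310,250:390]
a=cv2.resize(a,None,fx=1.7,fy=1.7);b=cv2.resize(b,(350,400),interpolation=2)
o=np.zeros((410,800,3),np.uint8);o[:a.shape[0],:a.shape[1]]=a;o[:400,445:795]=b;cv2.imwrite('pics/v4.png',o)
plan(.4768,-.3600,.099,-10.8)
E
```

```text
t 3.8333 pos [ 0.4769 -0.36    0.0989] th -11.06 w 0.0042 f [-0.4  0.   0.6]
tx ty tz [-0.01  0.   -0.01] turn -0.26
```

View pics/v4.png

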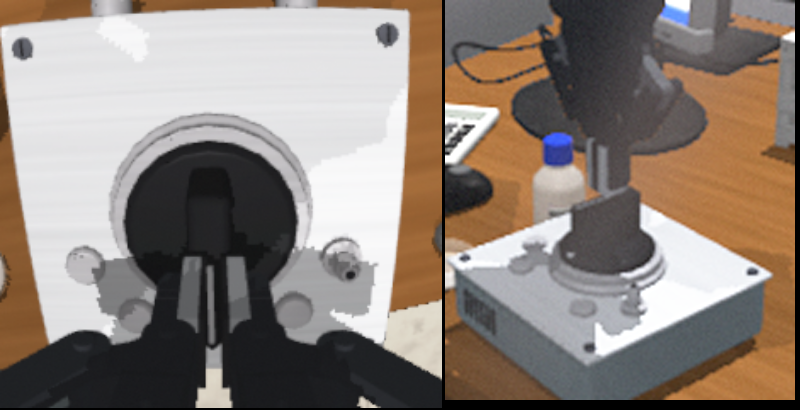

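```bash
python3 - <<'E'
from h import *
for x,y in [(597,165),(597,180),(600,188),(612,165),(612,185),(620,160),(590,215),(625,205),(540,215)]:
    u,v=(x-445)/2.5+250,y/2.5+150; print(x,y,pw('s4',u,v).round(4))
print(env.tip_extent, [a for a in dir(env) if a[0]!='_'])
E
```

```text
597 165 [ 0.4651 -0.3615  0.1363]
597 180 [ 0.4652 -0.3612  0.1251]
600 188 [ 0.4634 -0.3656  0.1212]
612 165 [ 0.468  -0.3724  0.1386]
612 185 [ 0.4686 -0.3717  0.1235]
620 160 [ 0.4724 -0.3756  0.1417]
590 215 [ 0.4566 -0.3625  0.1025]
625 205 [ 0.4866 -0.3675  0.1002]
540 215 [ 0.5268 -0.2408  0.0328]
0.017 ['MotionError', 'tip_extent']
```

```bash
python3 - <<'E'
from h import *
c=np.load('pics/w4.npz');R=cv2.Rodrigues(c['rvec'])[0];t=c['tvec'].ravel(); s=telemetry.observe(); print('cam',-R.T@t, 'axis',R[2])
cs=np.load('pics/s4.npz')
for dz in [.017,0,-.01,-.02,-.03,-.04]:
    P=s['position']+s['tool_rot'][:,2]*dz
    q=R@P+t; th=np.arctan2(np.hypot(*q[:2]),q[2]); px=q[:2]/np.hypot(*q[:2])*th*c['fx']+[c['cx'],c['cy']]
    sp=cv2.projectPoints(P,cs['rvec'],cs['tvec'],np.array([[cs['fx'],0,cs['cx']],[0,cs['fy'],cs['cy']],[0,0,1.]]),None)[0].ravel()
    print(dz,P.round(3),'wrist',px.round(1),'scene',sp.round(1),'crop',((sp-[250,150])*2.5+[445,0]).round())
d=c['d']; print(d[241:262:4,300:326:5].round(3)); 
E
```

```text
cam [ 0.55520904 -0.37506427  0.25805433] axis [-0.30795668  0.06089579 -0.94944952]
0.017 [ 0.477 -0.36   0.082] wrist [315.9 229.6] scene [315. 242.] crop [608. 230.]
0 [ 0.477 -0.36   0.099] wrist [316.  241.6] scene [315.  233.3] crop [607. 208.]
-0.01 [ 0.477 -0.36   0.109] wrist [316.  249.8] scene [315.  228.1] crop [607. 195.]
-0.02 [ 0.477 -0.36   0.119] wrist [316.1 258.8] scene [315.  222.8] crop [607. 182.]
-0.03 [ 0.477 -0.36   0.129] wrist [316.1 268.8] scene [315.  217.5] crop [607. 169.]
-0.04 [ 0.477 -0.36   0.139] wrist [316.2 280.1] scene [315.  212.1] crop [607. 155.]
[[0.152 0.153 0.152 0.165 0.154 0.152]
 [0.148 0.148 0.149 0.166 0.152 0.148]
 [0.146 0.145 0.145 0.165 0.153 0.145]
 [0.14  0.14  0.14  0.166 0.154 0.141]
 [0.137 0.136 0.137 0.167 0.153 0.137]
 [0.133 0.134 0.134 0.168 0.154 0.134]]
```

Both cameras put the closed fingertips at z≈0.119, about 37 mm higher than the stated tip extent implies. The bar top is at 0.109, so the jaws closed on air. I'll trust the pictures, open the jaws, and go lower in stages while watching the force.

Request:
apply_moves --motion '[{"tx": 0,"ty": 0,"tz": 0,"turn": -0.3,"jaw": -0.3},{"tx": 0,"ty": 0,"tz": 0,"turn": -0.3,"jaw": -0.2},{"tx": 0,"ty": 0,"tz": 0,"turn": -0.3,"jaw": -0.2},{"tx": 0,"ty": 0,"tz": 0.5,"turn": -0.3,"jaw": -0.2},{"tx": 0,"ty": 0,"tz": 1.0,"turn": -0.3,"jaw": -0.2}]'

```text
time_s: 4.25
position: [0.4769, -0.36, 0.0886]
tool_rot: [[0.982, -0.187, -0.005], [-0.187, -0.982, 0.002], [-0.005, -0.001, -1.0]]
ft_force: [-0.3, -0.1, 1.0]
grip_width: 0.0345
```

Request:
apply_moves --motion '[{"tx": 0,"ty": 0,"tz": 0.3,"turn": 0,"jaw": -0.2},{"tx": 0,"ty": 0,"tz": 0.6,"turn": 0,"jaw": -0.2},{"tx": 0,"ty": 0,"tz": 0.9,"turn": 0,"jaw": -0.2},{"tx": 0,"ty": 0,"tz": 1.2,"turn": 0,"jaw": -0.2},{"tx": 0,"ty": 0,"tz": 1.5,"turn": 0,"jaw": -0.2}]'

```text
time_s: 4.67
position: [0.4768, -0.36, 0.0733]
tool_rot: [[0.982, -0.187, -0.005], [-0.187, -0.982, 0.002], [-0.005, -0.001, -1.0]]
ft_force: [-0.4, 0.4, 0.7]
grip_width: 0.0342
```

```bash
python3 - <<'E'
from h import *
get_image('wrist');save('wrist','w5');save('scene','s5')
a=cv2.imread('pics/w5.png')[90:330,190:450];b=cv2.imread('pics/s5.png')[150:310,250:390]
a=cv2.resize(a,None,fx=1.7,fy=1.7);b=cv2.resize(b,(350,400),interpolation=2)
o=np.zeros((410,800,3),np.uint8);o[:a.shape[0],:a.shape[1]]=a;o[:400,445:795]=b;cv2.imwrite('pics/v5.png',o)
plan(.4768,-.3600,.060,-10.8)
E
```

```text
t 4.8167 pos [ 0.4768 -0.3599  0.0734] th -10.76 w 0.0344 f [ 0.1  0.2 -0.3]
tx ty tz [0.01 0.01 1.34] turn 0.04
```

View pics/v5.png

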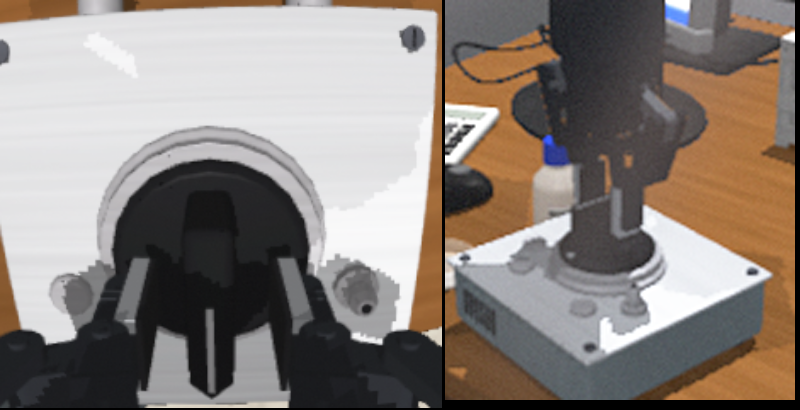

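The pads now straddle the bar, with bar mid at 210 and pads mid at about 213 in crop pixels. I'll go 0.8 cm further down and close.

Request:
apply_moves --motion '[{"tx": 0,"ty": 0,"tz": 0.3,"turn": 0,"jaw": -0.2},{"tx": 0,"ty": 0,"tz": 0.6,"turn": 0,"jaw": -0.2},{"tx": 0,"ty": 0,"tz": 0.8,"turn": 0,"jaw": -0.3},{"tx": 0,"ty": 0,"tz": 0.8,"turn": 0,"jaw": -0.45},{"tx": 0,"ty": 0,"tz": 0.8,"turn": 0,"jaw": -0.55}]' --squeeze 40

```text
time_s: 5.23
position: [0.4767, -0.3599, 0.0653]
tool_rot: [[0.982, -0.187, -0.005], [-0.187, -0.982, 0.002], [-0.005, -0.002, -1.0]]
ft_force: [0.5, -0.8, 0.6]
grip_width: 0.0192
```

Request:
apply_moves --motion '[{"tx": 0,"ty": 0,"tz": 0,"turn": 0,"jaw": -0.65},{"tx": 0,"ty": 0,"tz": 0,"turn": 0,"jaw": -0.75},{"tx": 0,"ty": 0,"tz": 0,"turn": 0,"jaw": -0.9},{"tx": 0,"ty": 0,"tz": 0,"turn": 0,"jaw": -1},{"tx": 0,"ty": 0,"tz": 0,"turn": 0,"jaw": -1}]'

```text
time_s: 5.65
position: [0.477, -0.359, 0.0656]
tool_rot: [[0.982, -0.186, -0.005], [-0.186, -0.982, 0.004], [-0.005, -0.003, -1.0]]
ft_force: [2.5, 5.0, 3.2]
grip_width: 0.0137
```

```bash
python3 - <<'E'
from h import *
plan(.4768,-.3600,.0645,-10.8); print(telemetry.observe()['wrist_torque'])
E
```

```text
t 5.65 pos [ 0.477  -0.359   0.0656] th -10.74 w 0.0137 f [2.5 5.  3.2]
tx ty tz [0.   0.1  0.11] turn 0.06
[ 0.79001461 -0.20733292  0.00910569]
```

Gripped: the width is 13.7 mm. Now I'll lift about 11 mm.

Request:
apply_moves --motion '[{"tx": 0,"ty": -0.05,"tz": -0.2,"turn": 0,"jaw": -1},{"tx": 0,"ty": -0.05,"tz": -0.45,"turn": 0,"jaw": -1},{"tx": 0,"ty": -0.05,"tz": -0.7,"turn": 0,"jaw": -1},{"tx": 0,"ty": -0.05,"tz": -0.95,"turn": 0,"jaw": -1},{"tx": 0,"ty": -0.05,"tz": -1.1,"turn": 0,"jaw": -1}]'

```text
time_s: 6.07
position: [0.477, -0.3588, 0.0768]
tool_rot: [[0.982, -0.186, -0.005], [-0.186, -0.982, 0.003], [-0.005, -0.002, -1.0]]
ft_force: [0.7, -1.8, -4.5]
grip_width: 0.0131
```

```bash
python3 - <<'E'
from h import *
plan(.477,-.359,.0766,-10.8); print(telemetry.observe()['wrist_torque'])
save('scene','s6');b=cv2.imread('pics/s6.png')[200:325,240:400]
cv2.imwrite('pics/s6c.png',cv2.resize(b,None,fx=4,fy=4,interpolation=2))
E
```

```text
t 6.0667 pos [ 0.477  -0.3588  0.0768] th -10.75 w 0.0131 f [ 0.7 -1.8 -4.5]
tx ty tz [0.   0.02 0.02] turn 0.05
[-0.54570771  0.0404908  -0.02318435]
```

View pics/s6c.png

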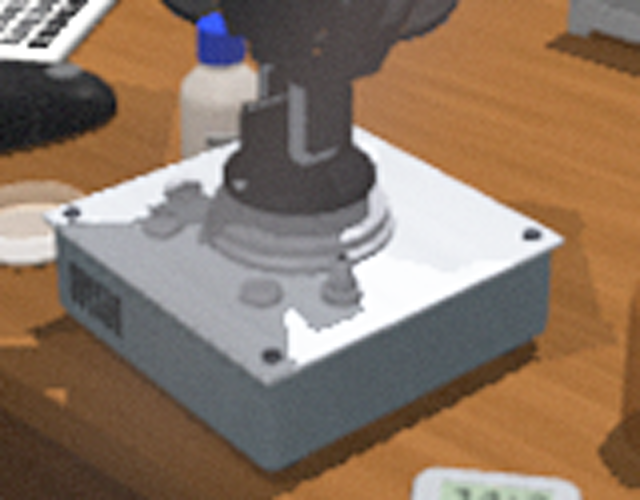

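The knob is up by about 11 mm, with the friction force at 4.5 N as expected. Now I'll turn anticlockwise, which is negative turn, to about 54°.

Request:
apply_moves --motion '[{"tx": 0,"ty": 0,"tz": 0,"turn": -5,"jaw": -1},{"tx": 0,"ty": 0,"tz": 0,"turn": -10,"jaw": -1},{"tx": 0,"ty": 0,"tz": 0,"turn": -15,"jaw": -1},{"tx": 0,"ty": 0,"tz": 0,"turn": -20,"jaw": -1},{"tx": 0,"ty": 0,"tz": 0,"turn": -25,"jaw": -1}]'

```text
time_s: 6.53
position: [0.477, -0.3588, 0.0772]
tool_rot: [[0.968, 0.25, -0.005], [0.25, -0.968, 0.003], [-0.004, -0.004, -1.0]]
ft_force: [1.2, 0.0, -3.0]
grip_width: 0.0131
```

```bash
python3 - <<'E'
from h import *
plan(.477,-.359,.0766,45); print(telemetry.observe()['wrist_torque'])
E
```

```text
t 6.5333 pos [ 0.477  -0.3588  0.0772] th 14.49 w 0.0131 f [ 1.2  0.  -3. ]
tx ty tz [-0.01  0.01  0.06] turn -30.51
[-0.30768545 -0.00990021 -0.07645909]
```

Forces are small, so the axis is good. I'll continue to θ≈45.

Request:
apply_moves --motion '[{"tx": 0,"ty": 0,"tz": 0.03,"turn": -6,"jaw": -1},{"tx": 0,"ty": 0,"tz": 0.05,"turn": -12,"jaw": -1},{"tx": 0,"ty": 0,"tz": 0.05,"turn": -18,"jaw": -1},{"tx": 0,"ty": 0,"tz": 0.05,"turn": -24,"jaw": -1},{"tx": 0,"ty": 0,"tz": 0.05,"turn": -30.5,"jaw": -1}]'

```text
time_s: 6.95
position: [0.4771, -0.3588, 0.0772]
tool_rot: [[0.704, 0.71, -0.004], [0.71, -0.704, 0.003], [-0.001, -0.005, -1.0]]
ft_force: [-0.8, 0.1, 0.3]
grip_width: 0.0134
```

```bash
python3 - <<'E'
from h import *
plan(.477,-.359,.0766,45); print(telemetry.observe()['wrist_torque'])
a,_=save('wrist','w7');a=cv2.imread('pics/w7.png')[90:330,170:470];cv2.imwrite('pics/w7c.png',cv2.resize(a,None,fx=2,fy=2,interpolation=2))
E
```

```text
t 6.95 pos [ 0.4771 -0.3588  0.0772] th 45.27 w 0.0134 f [-0.8  0.1  0.3]
tx ty tz [-0.02  0.01  0.06] turn 0.27
[-0.17852818  0.04541442 -0.00711752]
```

View pics/w7c.png

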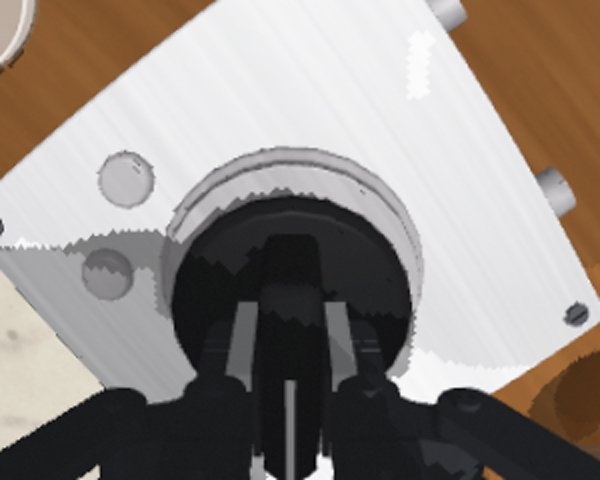

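The knob points about 14° short of the spout. I'll lower it to a light press, about 1.5 mm into the sprung ring.

Request:
apply_moves --motion '[{"tx": 0,"ty": 0,"tz": 0.12,"turn": 0,"jaw": -1},{"tx": 0,"ty": 0,"tz": 0.24,"turn": 0,"jaw": -1},{"tx": 0,"ty": 0,"tz": 0.36,"turn": 0,"jaw": -1},{"tx": 0,"ty": 0,"tz": 0.46,"turn": 0,"jaw": -1},{"tx": 0,"ty": 0,"tz": 0.52,"turn": 0,"jaw": -1}]'

```text
time_s: 7.42
position: [0.4771, -0.3588, 0.0721]
tool_rot: [[0.7, 0.715, -0.004], [0.715, -0.7, 0.003], [-0.001, -0.005, -1.0]]
ft_force: [-3.0, 1.0, 4.2]
grip_width: 0.0135
```

Request:
apply_moves --motion '[{"tx": 0,"ty": 0,"tz": 0,"turn": -0.2,"jaw": -1},{"tx": 0,"ty": 0,"tz": 0,"turn": -0.5,"jaw": -1},{"tx": 0,"ty": 0,"tz": 0,"turn": -0.8,"jaw": -1}]'

```text
time_s: 7.67
position: [0.4771, -0.3588, 0.0721]
tool_rot: [[0.689, 0.724, -0.004], [0.724, -0.689, 0.003], [-0.001, -0.005, -1.0]]
ft_force: [-2.3, 0.4, 1.8]
grip_width: 0.0131
```

Request:
apply_moves --motion '[{"tx": 0,"ty": 0,"tz": 0.05,"turn": 0,"jaw": -1},{"tx": 0,"ty": 0,"tz": 0.1,"turn": 0,"jaw": -1},{"tx": 0,"ty": 0,"tz": 0.1,"turn": 0,"jaw": -1}]'

```text
time_s: 7.92
position: [0.4771, -0.3588, 0.0713]
tool_rot: [[0.689, 0.724, -0.004], [0.724, -0.689, 0.003], [-0.001, -0.005, -1.0]]
ft_force: [-1.0, 0.6, 5.1]
grip_width: 0.0132
```

```bash
python3 - <<'E'
from h import *
plan(.477,-.359,.0711,45); print(telemetry.observe()['wrist_torque'])
E
```

```text
t 7.9167 pos [ 0.4771 -0.3588  0.0713] th 46.42 w 0.0132 f [-1.   0.6  5.1]
tx ty tz [-0.03  0.01  0.02] turn 1.42
[-0.01627319  0.33008341 -0.05589683]
```

Request:
apply_moves --motion '[{"tx": 0,"ty": 0,"tz": 0.05,"turn": 0,"jaw": -1},{"tx": 0,"ty": 0,"tz": 0.1,"turn": 0,"jaw": -1},{"tx": 0,"ty": 0,"tz": 0.1,"turn": 0,"jaw": -1}]'

```text
time_s: 8.17
position: [0.4771, -0.3588, 0.0708]
tool_rot: [[0.689, 0.724, -0.004], [0.724, -0.689, 0.003], [-0.001, -0.004, -1.0]]
ft_force: [-2.7, 1.1, 6.7]
grip_width: 0.0133
```

Request:
apply_moves --motion '[{"tx": 0,"ty": 0,"tz": 0,"turn": -0.5,"jaw": -1},{"tx": 0,"ty": 0,"tz": 0,"turn": -1,"jaw": -1},{"tx": 0,"ty": 0,"tz": 0,"turn": -1.3,"jaw": -1}]'

```text
time_s: 8.42
position: [0.4771, -0.3587, 0.0709]
tool_rot: [[0.672, 0.74, -0.004], [0.74, -0.672, 0.003], [-0.001, -0.004, -1.0]]
ft_force: [-1.9, 0.2, 4.5]
grip_width: 0.0134
```

The ring is in contact at about 5 N. I'll sweep in small steps.

Request:
apply_moves --motion '[{"tx": 0,"ty": 0,"tz": 0.03,"turn": -0.6,"jaw": -1},{"tx": 0,"ty": 0,"tz": 0.03,"turn": -1.2,"jaw": -1},{"tx": 0,"ty": 0,"tz": 0.03,"turn": -1.8,"jaw": -1},{"tx": 0,"ty": 0,"tz": 0.03,"turn": -2.4,"jaw": -1},{"tx": 0,"ty": 0,"tz": 0.03,"turn": -2.8,"jaw": -1}]'

```text
time_s: 8.83
position: [0.4771, -0.3588, 0.0709]
tool_rot: [[0.635, 0.773, -0.004], [0.773, -0.635, 0.002], [-0.001, -0.004, -1.0]]
ft_force: [-2.6, 2.2, 6.6]
grip_width: 0.0134
```

Request:
apply_moves --motion '[{"tx": 0,"ty": 0,"tz": 0.03,"turn": -0.6,"jaw": -1},{"tx": 0,"ty": 0,"tz": 0.03,"turn": -1.2,"jaw": -1},{"tx": 0,"ty": 0,"tz": 0.03,"turn": -1.6,"jaw": -1}]'

```text
time_s: 9.08
position: [0.4771, -0.3588, 0.0709]
tool_rot: [[0.612, 0.791, -0.003], [0.791, -0.612, 0.002], [-0.0, -0.004, -1.0]]
ft_force: [-1.9, 2.1, 5.9]
grip_width: 0.0128
```

```bash
python3 - <<'E'
from h import *
plan(.477,-.359,.0705,52); print(telemetry.observe()['wrist_torque'])
E
```

```text
t 9.0833 pos [ 0.4771 -0.3588  0.0709] th 52.25 w 0.0128 f [-1.9  2.1  5.9]
tx ty tz [-0.03  0.    0.04] turn 0.25
[ 0.07355336  0.45403786 -0.10663284]
```

Request:
apply_moves --motion '[{"tx": 0,"ty": 0,"tz": 0.03,"turn": -0.6,"jaw": -1},{"tx": 0,"ty": 0,"tz": 0.03,"turn": -1.2,"jaw": -1},{"tx": 0,"ty": 0,"tz": 0.03,"turn": -1.8,"jaw": -1},{"tx": 0,"ty": 0,"tz": 0.03,"turn": -2.3,"jaw": -1}]'

```text
time_s: 9.42
position: [0.4771, -0.3587, 0.0709]
tool_rot: [[0.579, 0.815, -0.003], [0.815, -0.579, 0.002], [-0.0, -0.004, -1.0]]
ft_force: [-2.5, 0.8, 6.8]
grip_width: 0.0133
```

Request:
apply_moves --motion '[{"tx": 0,"ty": 0,"tz": 0.03,"turn": -0.6,"jaw": -1},{"tx": 0,"ty": 0,"tz": 0.03,"turn": -1.2,"jaw": -1},{"tx": 0,"ty": 0,"tz": 0.03,"turn": -1.8,"jaw": -1},{"tx": 0,"ty": 0,"tz": 0.03,"turn": -2.3,"jaw": -1}]'

```text
time_s: 9.75
position: [0.4771, -0.3587, 0.0709]
tool_rot: [[0.545, 0.838, -0.003], [0.838, -0.545, 0.002], [-0.0, -0.004, -1.0]]
ft_force: [-1.5, 1.5, 6.9]
grip_width: 0.0134
```

```bash
python3 - <<'E'
from h import *
plan(.477,-.359,.0705,58); print(telemetry.observe()['wrist_torque'])
E
```

```text
t 9.75 pos [ 0.4771 -0.3587  0.0709] th 56.95 w 0.0134 f [-1.5  1.5  6.9]
tx ty tz [-0.03  0.    0.04] turn -1.05
[ 0.03733692  0.39797465 -0.0795944 ]
```

No slot yet, and the force is steady at about 6.5 N. I'll continue past the port.

Request:
apply_moves --motion '[{"tx": 0,"ty": 0,"tz": 0.03,"turn": -0.7,"jaw": -1},{"tx": 0,"ty": 0,"tz": 0.03,"turn": -1.4,"jaw": -1},{"tx": 0,"ty": 0,"tz": 0.03,"turn": -2.1,"jaw": -1},{"tx": 0,"ty": 0,"tz": 0.03,"turn": -2.7,"jaw": -1}]'

```text
time_s: 10.08
position: [0.4771, -0.3587, 0.0709]
tool_rot: [[0.504, 0.863, -0.003], [0.863, -0.504, 0.002], [-0.0, -0.004, -1.0]]
ft_force: [-2.9, 1.7, 6.3]
grip_width: 0.0133
```

Request:
apply_moves --motion '[{"tx": 0,"ty": 0,"tz": 0.03,"turn": -0.6,"jaw": -1},{"tx": 0,"ty": 0,"tz": 0.03,"turn": -1.2,"jaw": -1},{"tx": 0,"ty": 0,"tz": 0.03,"turn": -1.8,"jaw": -1}]'

```text
time_s: 10.33
position: [0.4771, -0.3587, 0.0708]
tool_rot: [[0.476, 0.879, -0.003], [0.879, -0.476, 0.002], [-0.0, -0.004, -1.0]]
ft_force: [-2.4, 1.6, 6.0]
grip_width: 0.013
```

Request:
apply_moves --motion '[{"tx": 0,"ty": 0,"tz": 0.03,"turn": -0.6,"jaw": -1},{"tx": 0,"ty": 0,"tz": 0.03,"turn": -1.2,"jaw": -1},{"tx": 0,"ty": 0,"tz": 0.03,"turn": -1.6,"jaw": -1}]'

```text
time_s: 10.58
position: [0.4771, -0.3588, 0.0708]
tool_rot: [[0.451, 0.893, -0.003], [0.893, -0.451, 0.001], [-0.0, -0.003, -1.0]]
ft_force: [-2.3, 0.9, 6.3]
grip_width: 0.0131
```

θ is about 63.2°, so the knob is at about 72°. I'll go on in small steps.

Request:
apply_moves --motion '[{"tx": 0,"ty": 0,"tz": 0.03,"turn": -0.6,"jaw": -1},{"tx": 0,"ty": 0,"tz": 0.03,"turn": -1.2,"jaw": -1},{"tx": 0,"ty": 0,"tz": 0.03,"turn": -1.8,"jaw": -1}]'

```text
time_s: 10.83
position: [0.4771, -0.3588, 0.0705]
tool_rot: [[0.422, 0.907, -0.003], [0.907, -0.422, 0.001], [-0.0, -0.003, -1.0]]
ft_force: [-1.4, -0.1, 2.9]
grip_width: 0.013
```

```bash
python3 - <<'E'
from h import *
plan(.477,-.359,.0705,58); print(telemetry.observe()['wrist_torque'])
E
```

```text
t 10.8333 pos [ 0.4771 -0.3588  0.0705] th 65.07 w 0.013 f [-1.4 -0.1  2.9]
tx ty tz [-0.02 -0.    0.  ] turn 7.07
[-0.04230839  0.208926   -0.01953088]
```

The force dropped to 2.9 N and the tool sank 0.3 mm, so the slot edge is at θ≈64.5. I'll turn about 2° towards its middle, then lower gently.

Request:
apply_moves --motion '[{"tx": 0,"ty": 0,"tz": 0.02,"turn": -0.5,"jaw": -1},{"tx": 0,"ty": 0,"tz": 0.02,"turn": -1,"jaw": -1},{"tx": 0,"ty": 0,"tz": 0.02,"turn": -1.5,"jaw": -1}]'

```text
time_s: 11.08
position: [0.4771, -0.3588, 0.0701]
tool_rot: [[0.397, 0.918, -0.003], [0.918, -0.397, 0.002], [0.0, -0.003, -1.0]]
ft_force: [-1.5, -0.5, 1.7]
grip_width: 0.0131
```

Request:
apply_moves --motion '[{"tx": 0,"ty": 0,"tz": 0.05,"turn": 0,"jaw": -1},{"tx": 0,"ty": 0,"tz": 0.1,"turn": 0,"jaw": -1},{"tx": 0,"ty": 0,"tz": 0.15,"turn": 0,"jaw": -1}]'

```text
time_s: 11.33
position: [0.4771, -0.3587, 0.0685]
tool_rot: [[0.397, 0.918, -0.003], [0.918, -0.397, 0.002], [0.0, -0.004, -1.0]]
ft_force: [-1.4, 0.5, 1.6]
grip_width: 0.0132
```

```bash
python3 - <<'E'
from h import *
plan(.477,-.359,.0656,66.5); print(telemetry.observe()['wrist_torque'])
E
```

```text
t 11.3333 pos [ 0.4771 -0.3587  0.0685] th 66.61 w 0.0132 f [-1.4  0.5  1.6]
tx ty tz [-0.03  0.    0.29] turn 0.11
[-0.09711641  0.16072851 -0.01313357]
```

The force stays at plain friction, about 1.6 N, while the knob sinks, so the pin is in the slot. I'll continue down to home, at about z 0.0656.

Request:
apply_moves --motion '[{"tx": 0,"ty": 0,"tz": 0.06,"turn": 0,"jaw": -1},{"tx": 0,"ty": 0,"tz": 0.12,"turn": 0,"jaw": -1},{"tx": 0,"ty": 0,"tz": 0.18,"turn": 0,"jaw": -1},{"tx": 0,"ty": 0,"tz": 0.2,"turn": 0,"jaw": -1}]'

```text
time_s: 11.67
position: [0.4771, -0.3587, 0.0664]
tool_rot: [[0.397, 0.918, -0.003], [0.918, -0.397, 0.002], [0.0, -0.004, -1.0]]
ft_force: [-1.0, 0.2, 2.5]
grip_width: 0.0133
```

Request:
apply_moves --motion '[{"tx": 0,"ty": 0,"tz": 0.05,"turn": 0,"jaw": -1},{"tx": 0,"ty": 0,"tz": 0.1,"turn": 0,"jaw": -1},{"tx": 0,"ty": 0,"tz": 0.1,"turn": 0,"jaw": -1}]'

```text
time_s: 11.92
position: [0.4771, -0.3588, 0.0655]
tool_rot: [[0.397, 0.918, -0.003], [0.918, -0.397, 0.002], [0.0, -0.003, -1.0]]
ft_force: [-2.0, 1.0, 4.2]
grip_width: 0.0136
```

Request:
apply_moves --motion '[{"tx": 0,"ty": 0,"tz": 0.04,"turn": 0,"jaw": -1},{"tx": 0,"ty": 0,"tz": 0.08,"turn": 0,"jaw": -1},{"tx": 0,"ty": 0,"tz": 0.08,"turn": 0,"jaw": -1}]'

```text
time_s: 12.17
position: [0.4771, -0.3588, 0.0654]
tool_rot: [[0.397, 0.918, -0.003], [0.918, -0.397, 0.001], [-0.0, -0.003, -1.0]]
ft_force: [-2.5, 1.7, 8.2]
grip_width: 0.0134
```

It stops at z 0.0654, which matches the home height before the lift, so it is seated. I'll release and retreat straight up.

Request:
apply_moves --motion '[{"tx": 0,"ty": 0,"tz": -0.02,"turn": 0,"jaw": -0.7},{"tx": 0,"ty": 0,"tz": -0.02,"turn": 0,"jaw": -0.5},{"tx": 0,"ty": 0,"tz": -0.02,"turn": 0,"jaw": -0.3},{"tx": 0,"ty": 0,"tz": -0.02,"turn": 0,"jaw": -0.2},{"tx": 0,"ty": 0,"tz": -0.02,"turn": 0,"jaw": -0.2}]'

```text
time_s: 12.58
position: [0.4772, -0.3587, 0.0654]
tool_rot: [[0.397, 0.918, -0.003], [0.918, -0.397, 0.001], [0.0, -0.003, -1.0]]
ft_force: [0.2, 0.2, 0.1]
grip_width: 0.0336
```

Request:
apply_moves --motion '[{"tx": 0,"ty": 0,"tz": -0.5,"turn": 0,"jaw": -0.2},{"tx": 0,"ty": 0,"tz": -2,"turn": 0,"jaw": -0.2},{"tx": 0,"ty": 0,"tz": -4,"turn": 0,"jaw": -0.2},{"tx": 0,"ty": 0,"tz": -7,"turn": 0,"jaw": -0.2},{"tx": 0,"ty": 0,"tz": -10,"turn": 0,"jaw": -0.2}]'

```text
time_s: 13.0
position: [0.4772, -0.3585, 0.1665]
tool_rot: [[0.397, 0.918, -0.004], [0.918, -0.397, 0.002], [0.001, -0.004, -1.0]]
ft_force: [0.6, -0.8, -0.2]
grip_width: 0.0341
```

```bash
python3 - <<'E'
from h import *
get_image('scene');save('wrist','w9');save('scene','s9')
a=cv2.imread('pics/w9.png')[60:330,150:480];b=cv2.imread('pics/s9.png')[180:310,250:390]
a=cv2.resize(a,None,fx=1.35,fy=1.35);b=cv2.resize(b,(350,325),interpolation=2)
o=np.zeros((370,800,3),np.uint8);o[:a.shape[0],:a.shape[1]]=a[:370];o[:325,446:796]=b;cv2.imwrite('pics/v9.png',o)
plan(.477,-.3588,.1656,66.5)
E
```

```text
t 13.15 pos [ 0.4782 -0.3595  0.168 ] th 66.61 w 0.034 f [ 0.6  0.3 -1.7]
tx ty tz [ 0.02 -0.14  0.24] turn 0.11
```

View pics/v9.png

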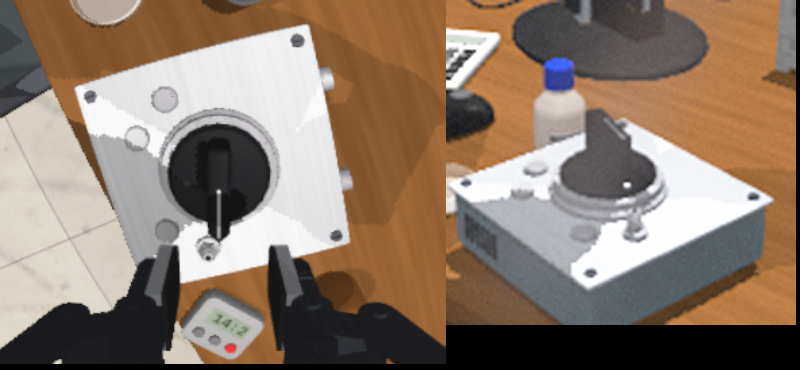

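The knob is seated with its pointer about 8° past the spout, which is roughly 8 mm at the aim point, and the gripper is clear. Handing in.

```bash
python3 -c "
from rig import *
print(telemetry.observe()['qvel'].round(2)); print(close_job())"
```

```text
[-0.11  2.43  3.9  -0.01 -1.32  0.1 ]
the job is handed in; nothing more can be done
None
```

The selector is switched to the spout's port and the job is handed in, at about 13 s of the 58 s allowed. No verdict comes back, so success rests on the checks below.

**What I did:** I pulled the knob up about 11 mm and turned it anticlockwise towards the spout. I then swept it under about 6 N until the force fell to plain friction, roughly 8° past the port. From there it went down to a firm stop, and I let go and backed straight off.

**Last checks:**
- **Seating:** the gripper stopped at z = 0.0654 m, against 0.0656 m at home before the lift.
- **Aim:** the pointer is about 8° past the spout, about 8 mm at the aim point; the limit is 18 mm.
- **Forces:** the highest downward reading was 8.2 N, against the seat at the end. During the search it stayed at 7 N or less. The limit is 22 N.
- **Surroundings:** the last pictures show the knob down and the gripper clear. The bottle and timer look undisturbed, but I did not measure the bystanders for movement.

**What disagreed:**
- **Fingertip length:** the fingertips ended about 37 mm higher than the stated tip length implies. The first closing caught air above the bar, and I corrected the height from the pictures.
- **Knob position:** the early camera estimates of the knob's y position differed by about 5 mm. The close wrist view and the grip force settled it.
- **Arm motion:** the arm was still settling slightly (under 4°/s) when I handed in, well clear of everything.

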